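# Pull the battery carrier from a safe-lock controller

## Task

Power the lock controller down by pressing its spring plunger straight down to its stop, then pinch the two opposed side catches of the battery carrier together, lift the carrier out of its bay and hold it level and still in the gripper, its underside well clear (say 10 cm) above the top of the case. Finish while holding it up with both catches still pinched in; do not put it down or let go. Leave the filler block in its bay and the padlock, dial and screwdriver where they are.

Things in the scene. Friction and masses are not known exactly. Their poses are not given: they have to be found in the camera images.
- case: grey metal case, fixed, 130 (x) x 300 (y) x 36 mm high. Origin: centre of its underside on the bench, z up. Three equal bays along y, centres at y = -92, 0, +92 mm; mouths 48 (x) x 73 (y) mm, floor 8 mm above the bench. An 8 mm thick lip overhangs each mouth's +x and -x sides. Carrier, filler and plunger module fill the bays in any order, axes parallel to the case's.
- carrier: battery carrier, grey plastic block 40 (x) x 70 (y) x 75 mm high, 0.18 to 0.34 kg, loose in one bay with about 1.5 mm play, top 47 mm above the case: the tallest unit. Origin: centre of its underside, 8 mm above the bench when seated; z up. A black spring catch at mid-length on its +x and -x sides. It comes out only with both catches in over 4.5 mm and about central in its bay.
- catch_a (a joint): catch on the carrier's +x side: 0 = sprung out, its barb gripping 4 mm under the bay's lip; grows as it is pushed inward, 0.0065 m = at its stop. Spring 1.5 N at 0, 5 N at the stop; springs back out when let go.
- catch_b (a joint): catch on the carrier's -x side, the same: 0 = out, 0.0065 m = pushed in to its stop.
- catch_a_pad (a point): centre of the outer face of the +x catch's ribbed finger pad, 50 mm above the carrier's underside; moves with the catch. The pad is 26 mm along y and 32 mm high (34 to 66 mm above the underside). Outer faces of the two pads are 56 mm apart when free, 43 mm when both are pinched in.
- catch_b_pad (a point): centre of the outer face of the -x catch's finger pad, 50 mm above the carrier's underside; moves with the catch
- plunger (a joint): spring plunger on the plunger module (grey block 45 x 69 mm, top 46 mm above the bench, fixed in one bay): 0 = up, grows as it is pressed down, 0.010 m = at its stop. Spring 2 N at the top, 8 N at the stop; it rises by itself when let go.
- plunger_top (a point): centre of the flat top of the plunger's round steel head (30 mm diameter, 6 mm thick), 68 mm above the bench when up; moves with the plunger
- filler: loose plain filler block 45 x 69 x 43 mm with a low rib on top, no catches, standing in one bay with its top 15 mm above the case; stays there. Origin: centre of its underside
- padlock: brass padlock standing on the bench, 50 x 26 mm, 78 mm high; bystander. Origin: centre of its underside
- dial: steel combination dial lying on the bench, 72 mm diameter, 26 mm high; bystander. Origin: centre of its underside
- screwdriver: screwdriver lying on the bench; bystander. Origin: on its axis line, under the tool
Mind the look-alikes: they are no part of the job. What is shaped like the carrier but orange or turquoise is not meant.

How it is judged:
By the outcome, as a careful person would: the job done as asked, in the order asked, and still so for the second after the job is handed in, while the arm keeps its last pose, push and grip.
It also fails if it takes over 43 s, if anything falls off the work surface, if the arm or the gripper's body presses on something with over 40 N, if the wrist force passes 120 N, or if a joint passes its speed limit or range.

## Robot

A 6-joint arm with a two-finger parallel gripper is mounted at the origin on the work surface. World frame = base frame: x ahead of the robot, y to its left, z up, the work surface at z = 0. Lengths are in m, angles in degrees, forces in N, time in s.
With the tool pointing down it reaches from about 0.325 to 0.775 m from the base axis. Payload 5.5 kg.
Tool frame: the origin (TCP) lies at the centre of the arm's flange, where the gripper is bolted on; the fingertips stand 182 mm ahead of it and the grasp point (between the pads) lies 163 mm ahead of it; z points along the fingers, y is the direction in which the jaws open and shut (so a half turn about z gives the same grasp; the last joint's range is limited). The gripper opens to 88 mm and grips with 3 to 60 N. Pads are 20 mm wide; open, the fingers measure 115 mm over their backs; the gripper's body (75 mm by 178 mm) begins 61 mm behind the grasp point.
Start: joints at [-69.998, 5.22, 70.514, -0, 104.267, -3.249], TCP at [0.237, -0.551, 0.405] pointing down, gripper open.
Joint ranges: [-164.24, 164.24], [-49.07, 125.15], [9.68, 141.18], [-86.29, 266.29], [3.28, 154.24], [-151.56, 151.56]. Speed limits (degrees/s): [147.25, 147.25, 172.46, 180, 180, 180].

## Interface

Orientations are given as [roll, pitch, yaw] about the fixed x, y, z axes, in that order (R = Rz(yaw) Ry(pitch) Rx(roll)).
In Python, from station import r gives the robot as it stands. The module is installed in compiled form; this text tells all that it offers. Calls block until the motion is done:
- r.reach(position, orientation): joint-space move of the TCP to a pose.
- r.servo_line(position, rotation=None, speed=0.15): straight line of the TCP; rotation=None keeps the orientation; speed is the mean speed in m/s.
- r.move_joints(angles): joint-space move.
- r.let_go() and r.grab(squeeze=None): open the fingers fully, or close them until they stop; squeeze is the grip in N (None keeps the last).
- r.wait(seconds).
- r.inverse_kinematics(position, orientation): joint angles nearest the present ones, or None.
- r.sense(): the state.
- r.snapshot(name): name is "scene" or "top" or "wrist"; returns a dict with "frame" (384x512x3 uint8, red, green, blue), "fx", "fy", "cx", "cy" (pixels), "dist_coeffs" ([k1, k2, p1, p2, k3] as OpenCV has them; the pictures are not rectified), "R" (3x3) and "t" (3): a world point X has camera coordinates R X + t. Camera axes: x right, y down, z forward; pixel columns grow to the right and rows downward; lengths in m; the calibration is good to about 2 mm. A picture is of the moment at which its call begins. There is no depth.
A pose or a line that the arm cannot do raises r.IKError and nothing moves.
- r.hand_in(): hands the job in, once; it reports no verdict.
The state is a dict: "clock": time; "joints": joint angles; "joint_vel": joint speeds; "joint_torque": joint torques, N m; "tcp_pos": TCP position; "orientation": TCP orientation; "contact_force": force on the tool from outside, world axes, zero at the start; "torque": the same for the moment, N m; "opening": finger opening in m.
Only numpy, scipy, OpenCV 4.12 (cv2) and the standard library are available. Lean on these libraries where they do the work, as an engineer would, in place of code of your own. Each camera call takes 0.05 s, during which the arm holds its last target. There are 200 camera calls.

## Working session

There is one attempt and no reset: what is moved stays moved. The work goes in short steps, each a Python script; the robot and the scene stay as the last script left them, time stands still between calls to the robot, and variables do not carry over. Pictures are saved under pics/ and viewed, about 8 in all and at most 12, crops included, and the job is handed in when it is done.

```bash
mkdir -p pics
cat > h.py <<'E'
import numpy as np, cv2
from station import r
def snap(n,f):
    s=r.snapshot(n); cv2.imwrite('pics/%s.png'%f,s['frame'][:,:,::-1]); np.savez('pics/%s.npz'%f,**s); return s
def px2w(s,uv,z):
    K=np.array([[s['fx'],0,s['cx']],[0,s['fy'],s['cy']],[0,0,1.]],float)
    p=cv2.undistortPoints(np.array(uv,float).reshape(-1,1,2),K,np.array(s['dist_coeffs'],float)).reshape(-1,2)
    R=np.array(s['R']);t=np.array(s['t']);c=-R.T@t
    d=np.c_[p,np.ones(len(p))]@R
    return c+d*((z-c[2])/d[:,2])[:,None]
def w2px(s,X):
    K=np.array([[s['fx'],0,s['cx']],[0,s['fy'],s['cy']],[0,0,1.]],float)
    return cv2.projectPoints(np.array(X,float).reshape(-1,1,3),cv2.Rodrigues(np.array(s['R'],float))[0],np.array(s['t'],float),K,np.array(s['dist_coeffs'],float))[0].reshape(-1,2)
E
python3 - <<'E'
from h import *
a=snap('top','top0');b=snap('scene','scene0')
for s in(a,b): print(-np.array(s['R']).T@np.array(s['t']),s['fx'])
o=np.vstack([a['frame'],b['frame']])
cv2.imwrite('pics/both.png',np.hstack([a['frame'],b['frame']])[:,:,::-1])
E
```

```text
[ 0.47270363 -0.01984869  1.60394594] 483.33182895059775
[ 1.02065617 -0.39043035  0.86533089] 354.9265499599161
```

View pics/top0.png

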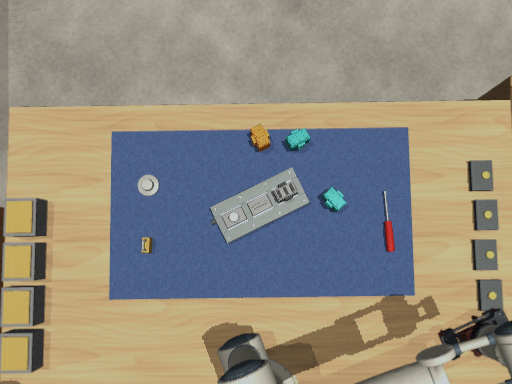

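View pics/scene0.png

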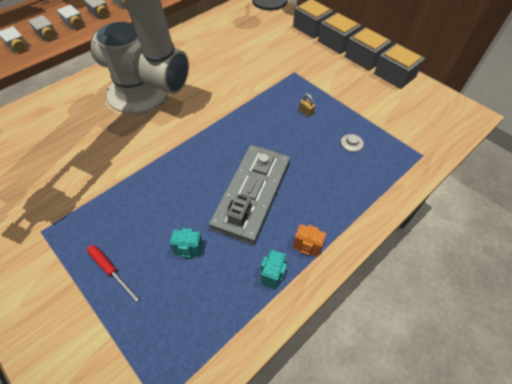

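Candidates: grey unit in the case, top (286,191) / scene (238,207). Look-alikes are orange (260,137) and turquoise (298,139) and (334,199). I choose the grey one; the plunger is at top (235,216). Next is a close crop and the case pose.

Run:
```python
from h import *
s=dict(np.load('pics/top0.npz'));f=s['frame'].astype(int)
m=((f.max(2)-f.min(2))<40).astype(np.uint8);m[:165]=0;m[248:]=0;m[:,:205]=0;m[:,318:]=0
n,l,st,c=cv2.connectedComponentsWithStats(m);k=1+st[1:,4].argmax()
pts=np.argwhere(l==k)[:,::-1].astype(float)
W=px2w(s,pts,0.036)[:,:2]
b=cv2.minAreaRect((W*1000).astype(np.float32));print(b,st[k]);print(px2w(s,[(235,216)],.068),px2w(s,[(286,191)],.083))
c1=cv2.resize(s['frame'][160:250,205:320],None,fx=4.5,fy=4.5,interpolation=2)
e=dict(np.load('pics/scene0.npz'))['frame'][140:245,205:295]
c2=cv2.resize(e,None,fx=3,fy=405/105,interpolation=2)
cv2.imwrite('pics/crop.png',np.hstack([c1[:405],c2])[:,:,::-1])
```

```text
((597.9566040039062, 9.12030029296875), (131.8020782470703, 316.416015625), 25.802934646606445) [ 209  167  101   77 3780]
[[0.56343589 0.08000278 0.068     ]] [[ 0.6396089  -0.08299992  0.083     ]]
```

View pics/crop.png

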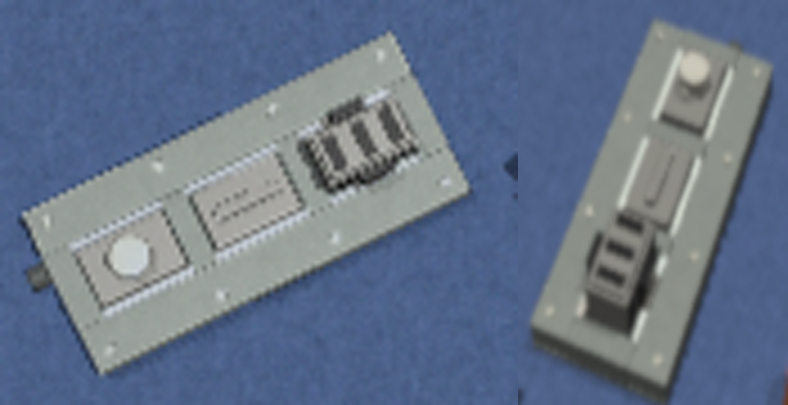

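The crop shows the grey carrier with black catches at the right end, the filler in the middle and the plunger at the left end. Case yaw is about 25°. I'll move above the case for one close wrist look.

Run:
```python
from h import *
print(r.sense()['orientation'],r.sense()['clock'])
for y in(-65,115):
    print(y,[np.round(q,0) if (q:=r.inverse_kinematics(p,[180,0,y])) is not None else None for p in([.598,.0,.42],[.5635,.08,.25],[.6396,-.083,.21],[.6396,-.083,.4])])
q=[(y,r.inverse_kinematics([.598,.0,.42],[180,0,y])) for y in(-65,115)]
y=min([k for k in q if k[1] is not None],key=lambda k:abs(k[1][5]))[0]
r.reach([.598,.0,.42],[180,0,y]);r.wait(.2)
s=snap('wrist','w1');print(y,r.sense()['clock'],r.sense()['contact_force'],-s['R'].T@s['t'])
print(w2px(s,[[.5635,.08,.068],[.6396,-.083,.083]]))
```

```text
[-1.79900718e+02 -6.37498753e-03  2.32474294e+01] 0.1
-65 [None, None, array([-10.,  15.,  80.,  -0.,  86., 145.]), array([-10.,  12.,  63.,  -0., 105., 145.])]
115 [array([ -3.,   5.,  69.,   0., 106., -28.]), array([  5.,   2.,  90.,   0.,  88., -20.]), array([-10.,  15.,  80.,   0.,  86., -35.]), array([-10.,  12.,  63.,   0., 105., -35.])]
115 2.7 [ 0.12747936 -0.30301234  0.5652356 ] [0.56305268 0.07240913 0.40036327]
[[258.68174192  86.31725529]
 [258.55460796 264.02976533]]
```

View pics/w1.png

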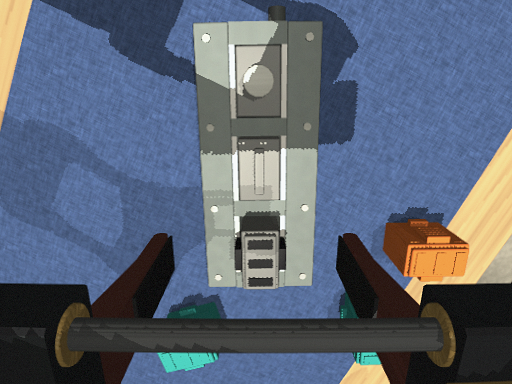

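The wrist view shows the case corners at (194,24), (321,22), (312,286) and (208,287). The plunger head is at (258.5,80.5). The carrier's top face spans columns 243-279 and rows 232-290.

Run:
```python
from h import *
s=dict(np.load('pics/w1.npz'))
C=px2w(s,[(194,24),(321,22),(312,286),(208,287)],.036)[:,:2]
b=cv2.minAreaRect((C*1000).astype(np.float32));print(C,b)
c=C.mean(0)
for k in((0,1),(3,2),(0,3),(1,2)):
    d=C[k[1]]-C[k[0]];print(k,np.hypot(*d),np.degrees(np.arctan2(d[1],d[0])))
p=px2w(s,[(258.5,80.5)],.068)[0];print('plunger',p)
T=px2w(s,[(243,232),(278,232),(279,290),(243,290)],.083);print('carrier',T,T.mean(0))
print('c',c);u=p[:2]-c;a=np.degrees(np.arctan2(u[1],u[0]));print(np.hypot(*u),a-90)
d=T.mean(0)[:2]-p[:2];print(np.hypot(*d),np.degrees(np.arctan2(d[1],d[0])))
im=s['frame'][200:300,190:330];cv2.imwrite('pics/w1c.png',cv2.resize(im,None,fx=5,fy=5,interpolation=0)[:,:,::-1])
```

```text
[[ 0.4798334   0.10769232]
 [ 0.59358907  0.16264236]
 [ 0.72467802 -0.10583077]
 [ 0.60729201 -0.16192525]] ((601.5784912109375, 0.9023284912109375), (130.10025024414062, 298.7570495605469), 25.54142189025879)
(0, 1) 0.12633233073931086 25.783011904370998
(3, 2) 0.13010021179558826 25.541429680742386
(0, 3) 0.2982269798994847 -64.69809544293688
(1, 2) 0.29876768762008465 -63.97485972994386
plunger [0.56111001 0.08469612 0.068     ]
carrier [[ 0.60942978 -0.05635112  0.083     ]
 [ 0.64208392 -0.0411781   0.083     ]
 [ 0.67338133 -0.10240556  0.083     ]
 [ 0.63770127 -0.11896973  0.083     ]] [ 0.64064907 -0.07972613  0.083     ]
c [0.60134813 0.00064467]
0.09318665606384602 25.581927709182423
0.18265031405956086 -64.18468047924897
```

View pics/w1c.png

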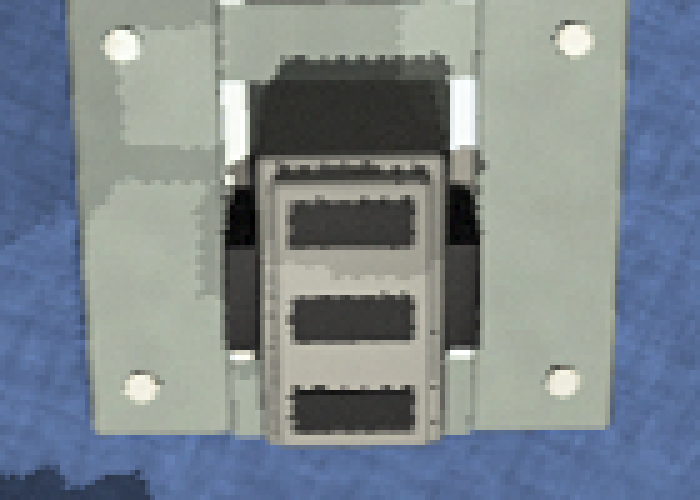

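Run:
```python
from h import *
P=[.5613,.084];O=[180,0,115.5]
r.grab(10)
r.reach(P+[.275],O); r.wait(.1);f0=r.sense()['contact_force'][2];print(r.sense()['clock'],f0,r.sense()['opening'])
r.servo_line(P+[.246],speed=.06)
z=.246
while z>.234:
    s=r.sense();f=s['contact_force'][2]-f0;print(round(z,4),round(s['tcp_pos'][2],4),round(f,2))
    if f>15: break
    z-=.001;r.servo_line(P+[z],speed=.02);r.wait(.1)
r.wait(.5);s=r.sense();print(s['tcp_pos'],s['contact_force'],s['torque'],s['clock'])
snap('scene','press')
```

```text
4.8667 0.7080866110152191 0.00043952367170081144
0.246 0.2466 3.76
0.245 0.2453 3.91
0.244 0.2443 4.08
0.243 0.2434 4.69
0.242 0.2425 5.86
0.241 0.2416 5.66
0.24 0.2408 5.66
0.239 0.2403 8.55
0.238 0.2402 12.55
0.237 0.2402 16.78
[0.56132489 0.08390344 0.2401582 ] [-5.41469091 -2.64243313 16.96580402] [-0.5740966   0.93032029  0.05789252] 9.15
```

The plunger reached its stop: the tip stayed at z≈0.058 while force climbed to 16 N. Next I go above the carrier and look.

Run:
```python
from h import *
P=[.5613,.084];O=[180,0,115.5]
r.servo_line(P+[.30],speed=.12)
r.let_go()
r.reach([.641,-.081,.31],O);r.wait(.2)
s=snap('wrist','w2');b=r.sense();print(b['clock'],b['tcp_pos'],b['contact_force'],b['opening'])
a=np.radians(25.5);x=np.array([np.cos(a),np.sin(a)]);y=np.array([-x[1],x[0]]);c=np.array([.641,-.081])
im=s['frame'][:,:,::-1].copy()
for i,j in((-1,-1),(1,-1),(1,1),(-1,1)):
    q=w2px(s,[np.r_[c+.02*i*x+.035*j*y,.083]])[0];print(q);cv2.circle(im,tuple(int(v) for v in q),2,(0,0,255),-1)
cv2.imwrite('pics/w2a.png',cv2.resize(im,(768,576)))
```

```text
12.2583 [ 0.64075858 -0.07932818  0.31034996] [ 0.71673802 -0.34441708  0.450011  ] 0.08763120163864832
[226.52534312 269.68780765]
[283.68102933 269.79041134]
[286.79000203 172.02412895]
[223.96456578 171.88865213]
```

View pics/w2a.png

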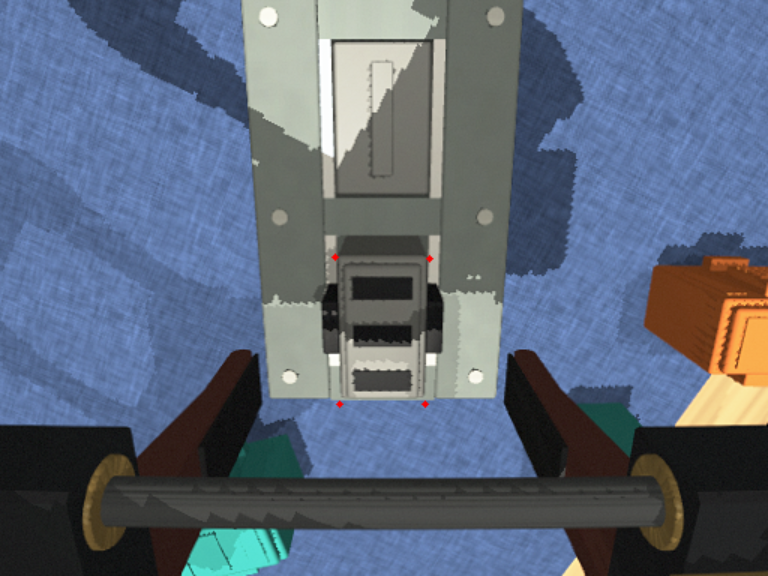

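Projected carrier corners match the image laterally (centre col 383 vs 383.5) and to about 1 mm along the length, so I descend and grip. TCP had not quite settled, so I'll check it.

Run:
```python
from h import *
C=[.641,-.081]
r.servo_line(C+[.26],speed=.08);r.wait(.3);print(r.sense()['tcp_pos'])
r.servo_line(C+[.227],speed=.06);r.wait(.3);b=r.sense();print(b['tcp_pos'],b['contact_force'],b['clock'])
r.grab(25);r.wait(.3);b=r.sense();print(b['opening'],b['tcp_pos'],b['contact_force'],b['torque'],b['clock'])
snap('wrist','w3')
```

```text
[ 0.64110051 -0.08102208  0.26059343]
[ 0.64108705 -0.08101996  0.22749631] [-1.48714575 -0.10297201 -0.10793098] 14.3333
0.04109429506995845 [ 0.64113846 -0.08095426  0.22737023] [1.19380702 0.66467735 2.76483494] [ 0.04738911 -0.32023901  0.00584462] 15.425
```

View pics/w3.png

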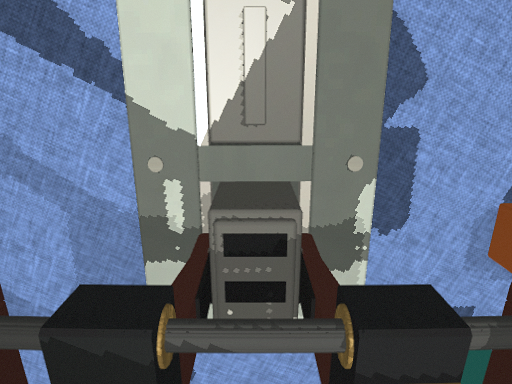

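The carrier is gripped and centred (cols 210-300), with opening 41 mm, so both catches are at their stops. I lift slowly while watching force.

Run:
```python
from h import *
C=[.641,-.081];ok=True
for z in(.230,.234,.240,.250,.265):
    r.servo_line(C+[z],speed=.04);r.wait(.1);b=r.sense();print(z,np.round(b['tcp_pos'],4),np.round(b['contact_force'],2),round(b['opening'],4),b['clock'])
    if b['contact_force'][2]<-9: ok=False;print('stuck?');break
if ok:
    r.servo_line(C+[.385],speed=.08);r.wait(.5);b=r.sense();print(b['tcp_pos'],b['contact_force'],b['torque'],b['opening'],b['orientation'],b['clock'])
a=snap('wrist','w4')['frame'];s=snap('scene','s4')['frame']
cv2.imwrite('pics/m4.png',np.hstack([a[:,60:440],cv2.resize(s[60:300,130:340],(336,384))])[:,:,::-1])
```

```text
0.23 [ 0.6407 -0.081   0.2289] [ 0.12 -0.18 -3.31] 0.0411 15.825
0.234 [ 0.641  -0.081   0.2341] [ 0.64 -1.07 -2.66] 0.0409 16.175
0.24 [ 0.641  -0.081   0.2401] [-0.29 -0.94 -3.27] 0.041 16.575
0.25 [ 0.641 -0.081  0.25 ] [-1.45 -0.54 -3.29] 0.0409 17.075
0.265 [ 0.6409 -0.081   0.2648] [ 0.58  0.21 -3.2 ] 0.0411 17.7
[ 0.64099893 -0.08099268  0.38501336] [ 0.18245382  0.90615413 -2.66609465] [ 0.0300484  -0.09390116 -0.03017679] 0.04133534221885894 [1.79999966e+02 1.69785048e-03 1.15499906e+02] 19.85
```

View pics/m4.png

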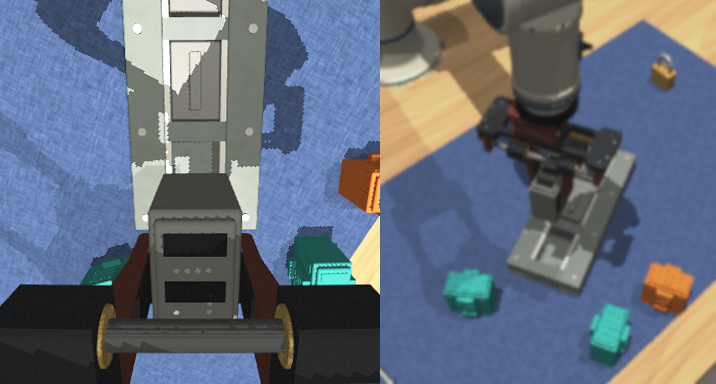

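Run:
```python
from h import *
a=dict(np.load('pics/w4.npz'))['frame'][215:310,212:302].astype(int);w3=dict(np.load('pics/w3.npz'))['frame']
r.wait(1);s=snap('wrist','w5')['frame'];b=r.sense();print(b['clock'],b['opening'],b['contact_force'])
g=lambda x:cv2.cvtColor(np.ascontiguousarray(x,dtype=np.uint8),cv2.COLOR_RGB2GRAY)
for im in(s,w3):
    m=cv2.minMaxLoc(cv2.matchTemplate(g(im),g(a),cv2.TM_CCOEFF_NORMED));print(m[1],m[3],'expected (212,215)')
r.hand_in()
```

```text
21.0 0.04084433012467393 [ 0.56470291  0.14118066 -2.99101904]
0.9967276453971863 (212, 215) expected (212,215)
0.9856907725334167 (212, 215) expected (212,215)
the job is handed in; nothing more can be done
```

I pressed the plunger to its stop, then pinched both catches, lifted the carrier out and handed the job in with it still held up. The clock read about 21 s of the 43 s allowed.

- **Plunger:** the fingertips stopped at z ≈ 0.058 m and stayed there while the force rose to about 17 N. I took this as the stop; there is no direct reading of the plunger joint.
- **Catches:** I gripped the grey carrier at 25 N. The opening read about 41 mm, a little under the 43 mm stated for both catches pinched in. I took both as fully in, since the carrier lifted freely with a load of only about 3 N.
- **Lift:** by calculation from the arm pose, the underside is about 13 cm above the case top. The tool's tilt is under 0.01°. Before the lift, after it and 1 s later, the carrier sat at the same place in the wrist image, so I saw no slip or tilt.
- **Other objects:** the filler was still in its bay and the padlock was standing in the last pictures. I did not measure the dial or screwdriver again, but the arm stayed well away from them.

No check failed. The only disagreement was the 2 mm difference in opening.

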